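# Load the microscope's carrier plate for a comparison session

## Task

Load the carrier plate for the next comparison under the microscope: set the brass spacer in the middle ring with the short white specimen on top of it, centred, so that its face comes level with the tall ones; stand the red specimen in the ring nearest the yellow tab and the green one in the ring at the other end, and lay the blue stage micrometer in the printed rectangle beside the row, along it. Set everything down gently, face up, without dropping it, and leave the objective lens, the mouse and the bottle where they are.

Things in the scene. Friction and masses are not known exactly. Their poses are not given: they have to be found in the camera images.
- carrier: Fixed flat grey plate, 232 x 136 x 6 mm (x, y, z), any yaw. Origin: centre of its underside. A flat yellow tab (30 x 60 mm, 6 mm thick) sticks out of its +x end. Printed on top: three black rings of 56 mm inner diameter at y = +34 mm, x = +80 (tab end), 0 (middle), -80 mm (other end); a black rectangle 90 x 40 mm inside (long side along x) at x = 0, y = -34 mm. Nothing stands up from it.
- red_specimen: Tall specimen: red resin cylinder, 40 mm diameter, 30 mm high, with a hexagonal steel section in its polished top. Loose, upright. Its origin is the centre of its underside, z up through the polished face.
- green_specimen: Tall specimen: green resin cylinder, 40 mm diameter, 30 mm high, with a copper tube section in its polished top. Loose, upright. Its origin is the centre of its underside, z up through the polished face.
- white_specimen: Short specimen: white resin cylinder, 40 mm diameter, 20 mm high, with a dark T-shaped steel section in its polished top. Loose, upright. Its origin is the centre of its underside, z up through the polished face.
- spacer: Brass spacer: flat solid disc, 46 mm diameter, 10 mm high. Loose, lying flat. Its origin is the centre of its underside, z up.
- micrometer: Stage micrometer (glass scale in a blue metal frame): flat bar 76 x 26 x 6 mm (x, y, z), scale side up, at any yaw. Loose, lying flat. Its origin is the centre of its underside, x along its length, z up. Either way round is right.
- objective: Bystander: objective lens standing on end, steel barrel with a black band, 34 mm diameter, 50 mm high. Loose. Its origin is the centre of its underside, z up.
- mouse: Bystander: light grey computer mouse, 100 x 58 x 30 mm (x, y, z). Loose. Its origin is the centre of its underside.
- bottle: Bystander: small white bottle with a blue cap, 42 mm diameter, 75 mm high. Loose. Its origin is the centre of its underside, z up.
Mind the look-alikes: they are no part of the job. Of the things shaped like the spacer, the brass one is meant.

How it is judged:
By the outcome, as a careful person would: the job done as asked, in the order asked, and still so for the second after the job is handed in, with the robot touching nothing.
It also fails if it takes over 112 s, if anything falls off the work surface, if the arm or the gripper's body presses on something with over 40 N, if the wrist force passes 120 N, or if a joint passes its speed limit or range.

## Robot

A 6-joint arm with a two-finger parallel gripper is mounted at the origin on the work surface. World frame = base frame: x ahead of the robot, y to its left, z up, the work surface at z = 0. Lengths are in m, angles in rad, forces in N, time in s.
With the tool pointing down it reaches from about 0.35 to 0.775 m from the base axis. Payload 7.3 kg.
Tool frame: the origin (TCP) lies at the centre of the arm's flange, where the gripper is bolted on; the fingertips stand 178 mm ahead of it and the grasp point (between the pads) lies 159 mm ahead of it; x points along the fingers, y is the direction in which the jaws open and shut, and the axes are right-handed (so a half turn about x gives the same grasp; the last joint's range is limited). The gripper opens to 92 mm and grips with 3 to 60 N. Pads are 19 mm wide; open, the fingers measure 130 mm over their backs; the gripper's body (75 mm by 190 mm) begins 47 mm behind the grasp point.
Start: joints at [-1.315, 0.342, 1.524, -0, 1.275, -0.146], TCP at [0.205, -0.483, 0.405] pointing down, gripper open.
Joint ranges: [-2.53, 2.53], [-0.77, 2.02], [0.04, 2.7], [-1, 4.14], [0.28, 2.66], [-3.11, 3.11]. Speed limits (rad/s): [2.57, 2.57, 3.14, 3.14, 3.14, 3.14].

## Interface

Orientations are given as [roll, pitch, yaw] about the fixed x, y, z axes, in that order (R = Rz(yaw) Ry(pitch) Rx(roll)).
In Python, from cell import readout, cams, workorder gives the robot as it stands.
- The arm moves only by the shell command python3 -m inch 'ROWS' [FORCE]. ROWS is text: rows parted by semicolons, each of 5 numbers parted by spaces: the shift along the world's x, y, z in mm, then the turn about the world's z in rad, then the opening, from 0 (shut) to 1 (fully open). A call has 1 to 8 rows; each row shifts and turns the commanded pose from where the row before left it; what a row does not reach is not made up. A row lasts 1/12 s, in which the tool goes at most 41.7 mm and 7.16 degrees, less where a joint would pass 70% of its speed; a pose out of reach is approached as far as the arm can. A call is refused whole if a number of a shift passes 41.7 or a number of a turn 0.125, either way. A call with a gripper value outside its range is refused whole. The fingers move at their own pace and stop on an object; FORCE is the grip in N (left out, the last holds). Time passes only in rows, so rows that do not move let the fingers close. It gives the time, the measured TCP pose, the force and the opening at its end, in the units of the state.
- readout.observe(): the state, without advancing time (a new reading comes with each control period).
- cams.read_camera(name): name is "side" or "top" or "wrist"; returns a dict with "color" (480x640x3 uint8, red, green, blue), "fx", "fy", "cx", "cy" (pixels), "dist_coeffs" ([k1, k2, p1, p2, k3] as OpenCV has them; the pictures are not rectified), "world_to_cam" (4x4, takes a point from world to camera coordinates); the wrist camera has in their place "T_tool_cam" (4x4, takes a point from camera to tool coordinates, whose origin is the TCP and whose axes are the tool frame's). Camera axes: x right, y down, z forward; pixel columns grow to the right and rows downward; lengths in m; the calibration is good to about 2 mm. A picture is of the moment at which its call begins: read the wrist's pose just before it. There is no depth.
- workorder.hand_in(): hands the job in, once; it reports no verdict.
The state is a dict: "time": time; "qpos": joint angles; "qvel": joint speeds; "joint_efforts": joint torques, N m; "tool_pos": TCP position; "tool_rot": TCP orientation; "contact_force": force on the tool from outside, world axes, zero at the start; "torque": the same for the moment, N m; "opening": finger opening in m.
Only numpy, scipy, OpenCV 4.12 (cv2) and the standard library are available. Lean on these libraries where they do the work, as an engineer would, in place of code of your own. Each camera call takes 0.05 s, during which the arm holds its last target.

## Working session

There is one attempt and no reset: what is moved stays moved. The work goes in short steps, Python scripts to look and compute and a shell command to move; the robot and the scene stay as the last step left them, time stands still between calls to the robot, and variables do not carry over. Pictures are saved under pics/ and viewed, and the job is handed in when it is done.

```bash
ls; mkdir -p pics; python3 - <<'E'
from cell import readout,cams
import cv2
print(readout.observe())
for n in ["side","top","wrist"]:
    c=cams.read_camera(n); cv2.imwrite(f"pics/{n}0.png",c["color"][:,:,::-1])
    print(n,{k:v for k,v in c.items() if k!="color"})
E
```

```text
pics
{'time': 0.0, 'qpos': array([-1.31498230e+00,  3.42745337e-01,  1.52500069e+00, -2.79753546e-05,
        1.27540738e+00, -1.45991070e-01]), 'qvel': array([-1.15988321e-06,  5.51422538e-04, -3.67212685e-04, -3.83955769e-04,
       -8.71876132e-04,  6.68194387e-04]), 'joint_efforts': array([-1.55068297e-03, -4.31246459e+01, -2.44213986e+01,  7.15618883e-02,
        5.60708146e-02, -1.35777091e-04]), 'tool_pos': array([ 0.20530567, -0.48305269,  0.40403871]), 'tool_rot': array([-1.69964931,  1.56923534,  1.84375661]), 'contact_force': array([ 0.12737579, -0.04882944, -0.00702832]), 'torque': array([ 0.03979342, -0.00960737,  0.00729362]), 'opening': 0.09210182149983182}
side {'fx': 477.3885085791556, 'fy': 477.3885085791556, 'cx': 321.79344731405104, 'cy': 234.4131976015854, 'dist_coeffs': array([-0.00810653,  0.        ,  0.        ,  0.        ,  0.        ]), 'world_to_cam': array([[-0.82830597, -0.55998459,  0.01806862,  0.45396316],
       [-0.36752503,  0.51872093, -0.77191576,  0.22629866],
       [ 0.42288836, -0.64602311, -0.635468  ,  0.73161945],
       [ 0.        ,  0.
[... 443 characters left out ...]
 -2.73184824e-02, -9.97563581e-01,
         1.14498954e+00],
       [ 0.00000000e+00,  0.00000000e+00,  0.00000000e+00,
         1.00000000e+00]])}
wrist {'fx': 332.7219067722757, 'fy': 332.7219067722757, 'cx': 316.0890649823339, 'cy': 243.63351952356373, 'dist_coeffs': array([-0.06135466,  0.        ,  0.        ,  0.        ,  0.        ]), 'T_tool_cam': array([[ 9.05417158e-04, -2.64427324e-01,  9.64405190e-01,
         1.98073713e-02],
       [ 9.99999130e-01,  1.16450567e-03, -6.19541722e-04,
         2.14446836e-04],
       [-9.59231550e-04,  9.64404912e-01,  2.64428148e-01,
        -7.04221168e-02],
       [ 0.00000000e+00,  0.00000000e+00,  0.00000000e+00,
         1.00000000e+00]])}
```

View pics/top0.png

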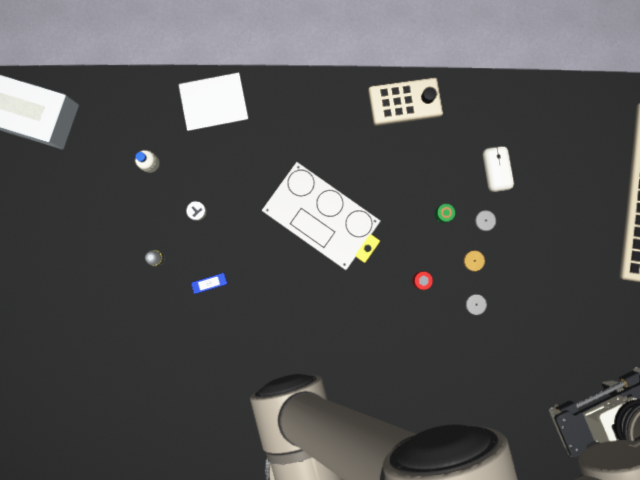

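View pics/side0.png

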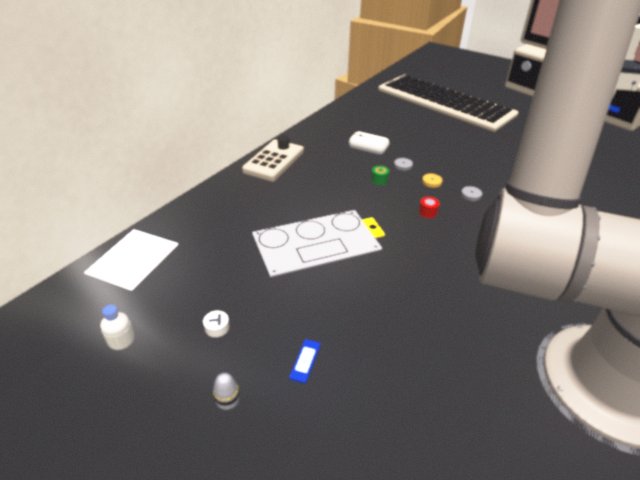

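View pics/wrist0.png

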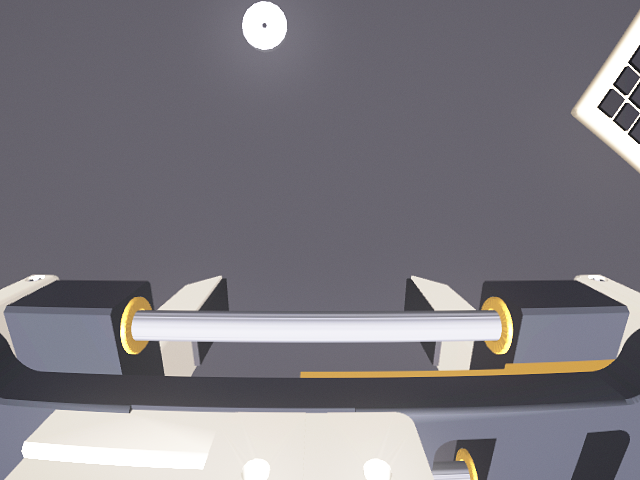

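Top view: the carrier is at about (320,215), with its tab at (368,248). Three discs are shaped like the spacer: (486,220) grey, (475,261) yellow/brass and (476,304) grey. I'll confirm with a crop and measure.

```bash
cat > h.py <<'E'
import numpy as np,cv2
from cell import readout,cams
from scipy.spatial.transform import Rotation as Ro
def K(c): return np.array([[c['fx'],0,c['cx']],[0,c['fy'],c['cy']],[0,0,1.]])
def Twc(c,s=None):
    if 'world_to_cam' in c: return np.linalg.inv(c['world_to_cam'])
    T=np.eye(4);T[:3,:3]=Ro.from_euler('xyz',s['tool_rot']).as_matrix();T[:3,3]=s['tool_pos']
    return T@c['T_tool_cam']
def cast(c,px,z,s=None):
    px=np.asarray(px,float).reshape(-1,1,2)
    n=cv2.undistortPoints(px,K(c),c['dist_coeffs']).reshape(-1,2)
    T=Twc(c,s); d=np.c_[n,np.ones(len(n))]@T[:3,:3].T; o=T[:3,3]
    return o+d*((z-o[2])/d[:,2])[:,None]
def proj(c,P,s=None):
    Ti=np.linalg.inv(Twc(c,s)); 
    return cv2.projectPoints(np.asarray(P,float).reshape(-1,1,3),cv2.Rodrigues(Ti[:3,:3])[0],Ti[:3,3],K(c),c['dist_coeffs'])[0].reshape(-1,2)
def grab(n):
    s=readout.observe(); c=cams.read_camera(n); return c,s
def blobs(m,amin=30):
    cs,_=cv2.findContours(m.astype(np.uint8),cv2.RETR_EXTERNAL,cv2.CHAIN_APPROX_NONE)
    return [k for k in cs if cv2.contourArea(k)>=amin]
def hsv(c): return cv2.cvtColor(c['color'],cv2.COLOR_RGB2HSV).astype(int)
E
python3 - <<'E'
from h import *
c,s=grab('top')
im=c['color'][:,:,::-1]
a=cv2.resize(im[190:330,380:520],None,fx=4,fy=4,interpolation=cv2.INTER_CUBIC)
cv2.imwrite('pics/crop1.png',a)
H=hsv(c);h,S,V=H[...,0],H[...,1],H[...,2]
M={'red':((h<8)|(h>172))&(S>120)&(V>80),'green':(h>45)&(h<80)&(S>100)&(V>50),'brass':(h>10)&(h<25)&(S>100)&(V>120),'tab':(h>25)&(h<35)&(S>120)&(V>120),'blue':(h>105)&(h<130)&(S>120)&(V>70),'light':(S<50)&(V>120)}
zz={'red':.03,'green':.03,'brass':.01,'tab':.006,'blue':.006,'light':.006}
for n,m in M.items():
    m=m.copy();m[:130]=0;m[330:]=0
    for k in blobs(m):
        r=cv2.minAreaRect(k);P=cast(c,r[0],zz[n])[0]
        print(n,np.round(r[0],1),np.round(r[1],1),round(r[2],1),np.round(P,4))
T=Twc(c);print(T[:3,3])
print('toolR',Ro.from_euler('xyz',s['tool_rot']).as_matrix().round(3))
E
```

```text
red [422.5 280. ] [18. 19.] 90.0 [ 0.4215 -0.2297  0.03  ]
green [445. 213.] [18.4 19.8] 45.0 [ 0.5701 -0.2822  0.03  ]
brass [474.  260.5] [19. 20.] 90.0 [ 0.4648 -0.352   0.01  ]
brass [446.2 211.9] [9.8 9.4] 63.4 [ 0.575  -0.2902  0.01  ]
tab [367.6 248.4] [11.9 27.7] 33.7 [ 0.4925 -0.1113  0.006 ]
blue [208.7 282.9] [12.9 35.6] 72.9 [0.4155 0.2435 0.006 ]
blue [139.8 156.2] [9.9 7.8] 45.0 [0.7012 0.4035 0.006 ]
light [475.8 304.3] [19.8 19.1] 45.0 [ 0.3662 -0.3555  0.006 ]
light [208.5 283. ] [ 7.9 19.9] 71.6 [0.4154 0.2439 0.006 ]
light [423.5 280. ] [8. 7.] 90.0 [ 0.4213 -0.2371  0.006 ]
light [150.5 257.5] [10.3 10.3] 26.6 [0.4721 0.374  0.006 ]
light [485.5 220.5] [19. 19.] 90.0 [ 0.556  -0.3818  0.006 ]
light [195.5 210.5] [18.4 18.4] 45.0 [0.5776 0.2751 0.006 ]
light [320.8 215.4] [104.  61.] 35.2 [ 0.5669 -0.0061  0.006 ]
light [145.9 160.4] [19.2 19.2] 36.9 [0.6915 0.3893 0.006 ]
light [498.1 168.6] [43.9 25.6] 80.5 [ 0.6762 -0.4142  0.006 ]
light [630.  205.5] [151.  18.] 90.0 [ 0.5923 -0.7278  0.006 ]
light [ 29.5 136. ] [12. 47.] 90.0 [0.7489 0.6584 0.006 ]
[0.43449574 0.01682321 1.17528455]
toolR [[-0.     0.391 -0.92 ]
 [ 0.001 -0.92  -0.391]
 [-1.    -0.001 -0.   ]]
```

View pics/crop1.png

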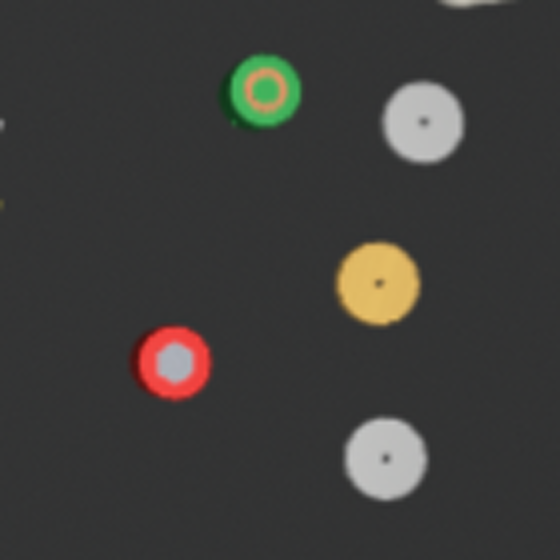

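Brass is the disc at (474,261), the middle of the three. The grey ones at (486,220) and (476,304) are decoys. I'll move above the brass disc, turning the jaws to the carrier's y axis.

```bash
python3 -m inch '32 16 -14 0.07 0.8;32 16 -14 0.07 0.8;32 16 -14 0.07 0.8;33 16 -14 0.07 0.8;33 16 -14 0.07 0.8;33 17 -14 0.07 0.8;33 17 -14 0.07 0.8;32 17 -14 0.063 0.8' 25
python3 - <<'E'
from h import *
s=readout.observe();print(s['time'],s['tool_pos'],s['qvel'].round(2),s['qpos'].round(2))
# carrier from top & side: hole contours inside white plate
for n in ['top','side']:
    c,_=grab(n);g=cv2.cvtColor(c['color'],cv2.COLOR_RGB2GRAY)
    H=hsv(c); 
    q=proj(c,[[.567,-.006,.006]])[0]
    m=((H[...,1]<60)&(H[...,2]>130)).astype(np.uint8)
    cs,hi=cv2.findContours(m,cv2.RETR_CCOMP,cv2.CHAIN_APPROX_NONE)
    for k in cs:
        a=cv2.contourArea(k)
        ctr=np.array(cv2.minAreaRect(k)[0])
        if a>150 and np.linalg.norm(ctr-q)<75:
            P=cast(c,k.reshape(-1,2),.006)[:,:2].astype(np.float32)*1000
            r=cv2.minAreaRect(P);e=cv2.fitEllipse(P)
            print(n,a,ctr.round(1),'rect',np.round(r,1) if 0 else (np.round(r[0],1),np.round(r[1],1),round(r[2],1)),'ell',np.round(e[0],1),np.round(e[1],1))
E
```

```text
time: 0.87
tool_pos: [0.4669, -0.351, 0.2919]
tool_rot: [-1.852, 1.571, 2.248]
contact_force: [0.5, -1.2, -0.4]
opening: 0.0733
0.8667 [ 0.46687466 -0.35102825  0.29188793] [ 0.73  0.48 -0.34 -0.   -0.15 -0.02] [-0.78  0.56  1.51  0.    1.08 -0.16]
top 6115.0 [320.7 215.4] rect (array([567.2,  -6.2]), array([233.2, 137.7]), 54.7) ell [567.5  -5.5] [156.1 283. ]
side 5118.5 [316.7 240.7] rect (array([565.6,  -5.4]), array([236.8, 143.6]), 54.8) ell [566.2  -3.8] [158.1 294.9]
```

```bash
cat > look.py <<'E'
import sys
from h import *
c,s=grab('wrist'); cv2.imwrite(sys.argv[1],c['color'][:,:,::-1])
R=Ro.from_euler('xyz',s['tool_rot']).as_matrix()
print(s['time'],'tcp',s['tool_pos'].round(4),'yaw jaw deg',np.degrees(np.arctan2(R[1,1],R[0,1])).round(2),'op',s['opening'],'F',s['contact_force'].round(1))
H=hsv(c);h,S,V=H[...,0],H[...,1],H[...,2]
M={'red':((h<8)|(h>172))&(S>120)&(V>60),'green':(h>45)&(h<80)&(S>100)&(V>50),'brass':(h>10)&(h<27)&(S>70)&(V>100),'blue':(h>105)&(h<130)&(S>120)&(V>70),'light':(S<50)&(V>130)}
n=sys.argv[2];z=float(sys.argv[3])
m=M[n].copy(); m[int(sys.argv[4]) if len(sys.argv)>4 else 275:]=0
for k in blobs(m,300):
    P=cast(c,k.reshape(-1,2),z,s)[:,:2].astype(np.float32)*1000
    r=cv2.minAreaRect(P);e=cv2.fitEllipse(P);ce=cv2.minEnclosingCircle(P)
    print(n,cv2.contourArea(k),k.reshape(-1,2).mean(0).round(),'rect',np.round(r[0],1),np.round(r[1],1),round(r[2],1),'ell',np.round(e[0],1),np.round(e[1],1),'circ',np.round(ce[0],1),round(ce[1],1))
E
python3 look.py pics/w1.png brass 0.01 330
```

```text
0.9667 tcp [ 0.4686 -0.3489  0.2899] yaw jaw deg -34.89 op 0.07394440989425322 F [ 0.2  0.1 -0.3]
brass 341.0 [166. 315.] rect [ 322.7 -325.5] [37.1 16.1] 13.2 ell [ 324.9 -325.5] [15.5 34.9] circ [ 322.9 -326.1] 18.6
brass 339.0 [466. 314.] rect [ 538.8 -474.2] [16.2 35.3] 7.1 ell [ 538.1 -472.7] [15.8 34. ] circ [ 539.2 -474.1] 17.7
brass 2426.0 [317. 250.] rect [ 464.9 -353.2] [46.7 46.4] 12.3 ell [ 465.1 -353.5] [45.5 47.1] circ [ 465.3 -353.8] 23.9
brass 989.0 [390.  93.] rect [ 577.2 -285.2] [25.5 25.2] 10.4 ell [ 577.1 -285.2] [25.2 25.4] circ [ 577.  -285.2] 13.0
```

View pics/w1.png

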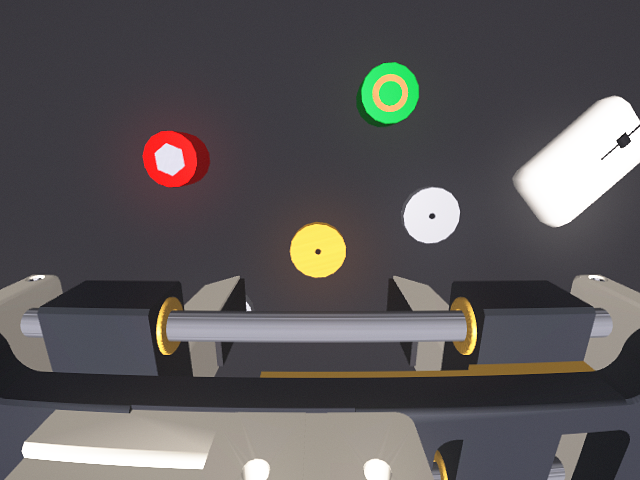

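Wrist view: the brass disc is at (318,250), measuring 46 mm, and the top view agrees to 1.5 mm. Descending.

```bash
python3 -m inch '-2 -3 -30 0 0.8;-2 -2 -30 -0.006 0.8;0 0 -25 0 0.8;0 0 -12 0 0.8;0 0 -6 0 0.8;0 0 -4 0 0.8;0 0 0 0 0.8'
```

```text
time: 1.6
tool_pos: [0.4613, -0.3577, 0.1862]
tool_rot: [1.375, 1.57, -0.819]
contact_force: [-0.4, -0.3, 0.8]
opening: 0.0734
```

```bash
python3 -m inch '2 2 0 0 0.8;2 2 -3 0 0.8;0 0 -2 0 0.8;0 0 0 0 0.8;0 0 0 0 0.8'; python3 -c "
from h import *
print(readout.observe()['tool_pos'].round(4))"
```

```text
time: 2.02
tool_pos: [0.4655, -0.3531, 0.181]
tool_rot: [1.346, 1.57, -0.847]
contact_force: [-0.7, 0.4, -0.4]
opening: 0.0735
[ 0.4655 -0.3531  0.181 ]
```

```bash
python3 -m inch '0 0 0 0 0;0 0 0 0 0;0 0 0 0 0;0 0 0 0 0;0 0 0 0 0' 25
```

```text
time: 2.43
tool_pos: [0.4653, -0.3532, 0.1808]
tool_rot: [1.349, 1.571, -0.844]
contact_force: [0.4, -0.4, 0.3]
opening: 0.0454
```

```bash
python3 -m inch '0 0 15 0 0;0 0 30 0 0;5 12 30 0 0;14 36 25 0 0;14 36 9 0 0;15 37 0 0 0;15 37 0 0 0;15 37 0 0 0'; python3 -m inch '15 37 0 0 0;15 37 0 0 0;14 36 0 0 0;8 22 0 0 0;0 0 0 0 0;0 0 0 0 0;0 0 0 0 0'
python3 look.py pics/w2.png light 0.006 330
```

```text
time: 3.1
tool_pos: [0.5422, -0.1599, 0.2876]
tool_rot: [1.746, 1.571, -0.448]
contact_force: [0.5, -0.3, -0.9]
opening: 0.045
time: 3.68
tool_pos: [0.5937, -0.0299, 0.287]
tool_rot: [-0.619, 1.57, -2.812]
contact_force: [-0.0, 0.1, -1.5]
opening: 0.0447
3.6833 tcp [ 0.5937 -0.0299  0.287 ] yaw jaw deg -35.62 op 0.04467084105305453 F [-0.   0.1 -1.5]
light 486.5 [317. 328.] rect [546.4 -91.3] [  4.3 160. ] 54.5 ell [531.4 -80.8] [  3.9 199.5] circ [545.2 -93. ] 80.0
light 2946.5 [315. 235.] rect [597.3 -23.3] [45.6 56.1] 54.5 ell [596.8 -23.7] [45.8 58.8] circ [594.4 -27.1] 28.3
light 4751.5 [231. 233.] rect [539.4  12.8] [88.9 40.6] 55.0 ell [541.6  16.1] [45.1 99.8] circ [540.7  14. ] 46.5
light 3808.5 [619. 227.] rect [ 799.8 -173.4] [120.9  56.6] 69.4 ell [ 811.  -166.7] [ 55.4 112.6] circ [ 824.1 -182.5] 60.5
light 22345.0 [268. 187.] rect [588.8  23.8] [155.  135.8] 54.8 ell [594.4  30.4] [151.7 171.4] circ [589.7  25.1] 101.0
```

View pics/w2.png

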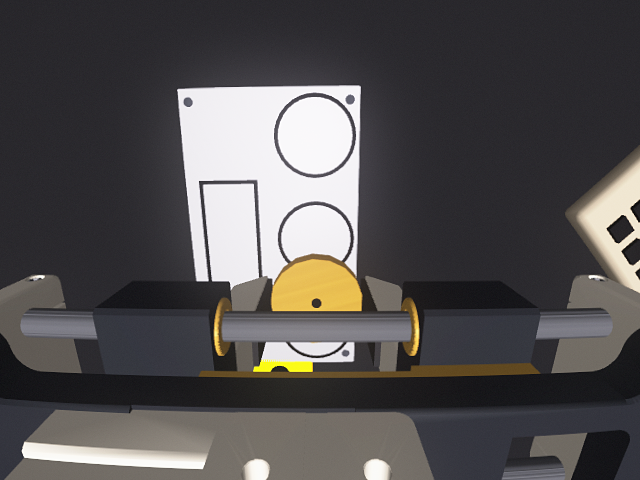

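Wrist view: the held spacer's hole is at (316,303). The middle ring is behind it at about (316,238), the far ring at (316,135) and the rectangle on the left. Fitting the rings.

```bash
cat > rings.py <<'E'
import sys
from h import *
from scipy.optimize import least_squares
def rings(c,s,cut=330,thr=130):
    g=cv2.cvtColor(c['color'],cv2.COLOR_RGB2GRAY)
    H=hsv(c);m=((H[...,1]<60)&(H[...,2]>thr)).astype(np.uint8);m[cut:]=0
    cs,hi=cv2.findContours(m,cv2.RETR_CCOMP,cv2.CHAIN_APPROX_NONE)
    out=[]
    for i,k in enumerate(cs):
        if cv2.contourArea(k)<400: continue
        P=cast(c,k.reshape(-1,2),.006,s)[:,:2]*1000
        for c0 in CE:
            f=lambda x:np.hypot(*(P-c0).T)
            sel=P[abs(f(0)-28)<5]
            if len(sel)<40: continue
            r=least_squares(lambda x:np.hypot(*(sel-x[:2]).T)-x[2],[*c0,28],loss='soft_l1',f_scale=.5)
            print('ring near',c0.round(1),'->',r.x.round(1),len(sel),'rms',np.sqrt(np.mean(r.fun**2)).round(2))
C0=np.array([567.2,-6.2]);ya=np.radians(-125.25)
X=np.array([np.cos(ya),np.sin(ya)]);Y=np.array([-X[1],X[0]])
CE=[C0+x*X+34*Y for x in (80,0,-80)]
if __name__=='__main__':
    c,s=grab('wrist'); print('pos',s['tool_pos'].round(4));rings(c,s)
    if len(sys.argv)>1: print('hole',cast(c,[[316.5,303]],s['tool_pos'][2]-.171,s).round(4))
    c,_=grab('top');rings(c,None,480)
E
python3 rings.py 1
```

```text
pos [ 0.5937 -0.0305  0.2871]
ring near [548.8 -91.2] -> [601.9 -17.8  96.9] 45 rms 1.73
ring near [595.  -25.8] -> [594.5 -27.1  27.8] 155 rms 0.99
ring near [641.1  39.5] -> [640.5  38.2  28. ] 216 rms 0.2
ring near [595.  -25.8] -> [594.3 -27.2  31. ] 159 rms 0.24
ring near [641.1  39.5] -> [640.6  38.3  31. ] 239 rms 0.21
hole [[ 0.5927 -0.0318  0.1161]]
```

```bash
python3 -m inch '1 4 -25 0 0;0 0 -30 0 0;0 0 -20 0 0;0 0 -12 0 0;0 0 -6 0 0;0 0 -3 0 0;0 0 0 0 0;0 0 0 0 0'
```

```text
time: 4.5
tool_pos: [0.5955, -0.0259, 0.1925]
tool_rot: [1.983, 1.569, -0.21]
contact_force: [-0.9, 0.6, -1.4]
opening: 0.0448
```

```bash
python3 -m inch '-0.5 -1 -2 0 0;0 0 -2 0 0;0 0 -1 0 0;0 0 0 0 0;0 0 0 0 0'
```

```text
time: 4.92
tool_pos: [0.5946, -0.0266, 0.1868]
tool_rot: [1.806, 1.57, -0.387]
contact_force: [-0.9, -0.5, 1.0]
opening: 0.0448
```

```bash
python3 -m inch '0 0 0 0 0.55;0 0 0 0 0.6;0 0 0 0 0.7;0 0 0 0 0.7;0 0 12 0 0.7;0 0 30 0 0.7;0 0 30 0 0.7;0 0 30 0 0.7';python3 -m inch '-5 -5 0 0 0.8;-20 -28 0 0 0.8;-20 -27 0 0 0.8;0 0 0 0 0.8;0 0 0 0 0.8'; python3 look.py pics/w3.png brass 0.016 310; python3 rings.py
```

```text
time: 5.58
tool_pos: [0.5943, -0.0265, 0.2902]
tool_rot: [-1.051, 1.571, 3.039]
contact_force: [0.8, -0.5, 0.6]
opening: 0.0645
time: 6.0
tool_pos: [0.5488, -0.0878, 0.2891]
tool_rot: [1.839, 1.57, -0.357]
contact_force: [0.9, 0.9, -0.3]
opening: 0.0734
6.0 tcp [ 0.5488 -0.0878  0.2891] yaw jaw deg -35.79 op 0.0733760586499233 F [ 0.9  0.9 -0.3]
brass 2941.0 [318. 146.] rect [593.8 -27.3] [44.5 44.6] 9.3 ell [593.8 -27.4] [44.2 44.4] circ [593.8 -27.2] 22.7
pos [ 0.5494 -0.087   0.289 ]
ring near [548.8 -91.2] -> [548.2 -92.6  27.8] 188 rms 0.25
ring near [595.  -25.8] -> [594.4 -27.1  28.1] 211 rms 0.21
ring near [595.  -25.8] -> [594.  -27.2  23.8] 118 rms 0.22
ring near [641.1  39.5] -> [640.4  38.4  27.9] 198 rms 0.71
ring near [641.1  39.5] -> [640.6  38.5  31.1] 201 rms 0.39
ring near [548.8 -91.2] -> [548.2 -92.6  31.1] 204 rms 0.23
ring near [595.  -25.8] -> [594.4 -27.1  31. ] 234 rms 0.22
ring near [548.8 -91.2] -> [549.5 -90.9  28.5] 44 rms 2.56
```

View pics/w3.png

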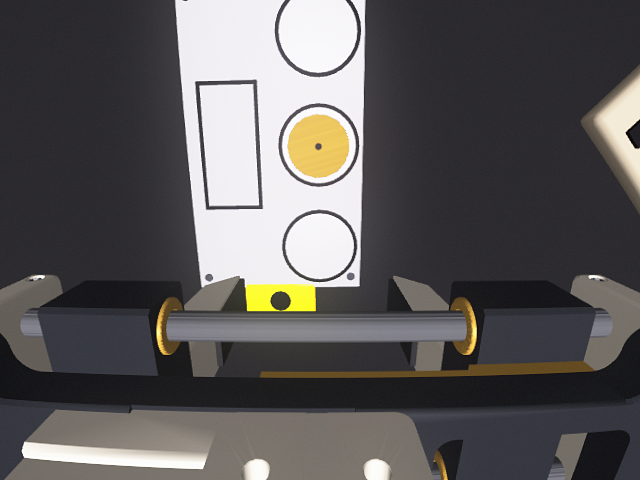

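Wrist view: the brass spacer is in the middle ring at (318,146), within about 0.6 mm of centre. Next is the white specimen.

```bash
python3 -m inch '3 25 0 0 0.8;3 40 0 0 0.8;3 40 0 0 0.8;3 40 0 0 0.8;3 40 0 0 0.8;3 40 0 0 0.8;3 40 0 0 0.8;3 40 0 0 0.8';python3 -m inch '2 33 0 0 0.8;0 20 0 0 0.8;0 0 0 0 0.8;0 0 0 0 0.8;0 0 0 0 0.8'; python3 look.py pics/w4.png light 0.02 330
```

```text
time: 6.82
tool_pos: [0.5732, 0.2217, 0.2883]
tool_rot: [2.567, 1.571, 0.376]
contact_force: [1.2, -0.8, -0.1]
opening: 0.0735
time: 7.23
tool_pos: [0.5753, 0.2715, 0.288]
tool_rot: [-0.056, 1.57, -2.248]
contact_force: [-1.1, -1.5, 0.9]
opening: 0.0736
7.2333 tcp [0.5753 0.2715 0.288 ] yaw jaw deg -35.59 op 0.07364904063113734 F [-1.1 -1.5  0.9]
light 548.5 [120. 242.] rect [450.6 364.2] [22.5 21.3] 44.8 ell [450.5 364.4] [21.4 22.2] circ [450.4 364.5] 11.4
light 1912.0 [317. 245.] rect [576.1 271.9] [38.6 38.9] 54.5 ell [576.  271.7] [38.8 39.1] circ [576.  271.7] 20.0
light 18201.5 [591.  89.] rect [815.8 245.6] [103.6 131.8] 11.4 ell [803.5 252.2] [101.1 144.7] circ [801.6 243.1] 74.9
light 2511.0 [359.  25.] rect [687.  379.2] [35.1 46.3] 55.2 ell [687.9 380.8] [38.9 46.6] circ [690.7 383.4] 24.1
```

View pics/w4.png

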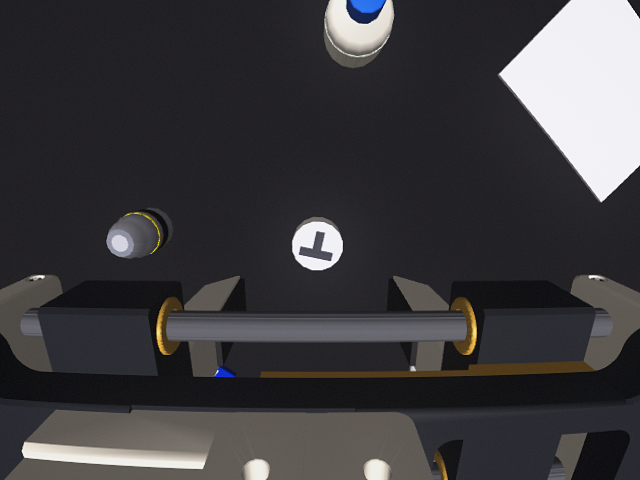

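White is at (317,245) with its T up, almost under the tool. Descending.

```bash
python3 -m inch '0.5 0 -30 0 0.8;0 0 -30 0 0.8;0 0 -25 0 0.8;0 0 -12 0 0.8;0 0 -6 0 0.8;0 0 -2 0 0.8;0 0 0 0 0;0 0 0 0 0' 25;  python3 -m inch '0 0 0 0 0;0 0 0 0 0;0 0 0 0 0'
```

```text
time: 7.95
tool_pos: [0.5767, 0.2714, 0.1849]
tool_rot: [2.478, 1.568, 0.285]
contact_force: [-0.6, -0.2, 0.9]
opening: 0.0645
time: 8.2
tool_pos: [0.5762, 0.2715, 0.1843]
tool_rot: [2.454, 1.569, 0.261]
contact_force: [-0.4, -0.6, -0.8]
opening: 0.0446
```

```bash
python3 -m inch '0 0 0 0 0;0 0 0 0 0;0 0 0 0 0'
```

```text
time: 8.45
tool_pos: [0.5761, 0.2715, 0.184]
tool_rot: [2.439, 1.57, 0.246]
contact_force: [-1.4, 1.1, 4.4]
opening: 0.0393
```

```bash
python3 -m inch '0 0 10 0 0;0 0 25 0 0;0 -10 30 0 0;2 -30 30 0 0;3 -40 10 0 0;3 -40 0 0 0;3 -40 0 0 0;3 -40 0 0 0'; python3 -m inch '3 -40 0 0 0;1 -36 0 0 0;0 -23 0 0 0;0 0 0 0 0;0 0 0 0 0;0 0 0 0 0'; python3 look.py pics/w5.png brass 0.016 330; python3 rings.py
```

```text
time: 9.12
tool_pos: [0.5897, 0.0704, 0.2888]
tool_rot: [2.124, 1.57, -0.068]
contact_force: [0.5, -0.3, -0.4]
opening: 0.039
time: 9.62
tool_pos: [0.5939, -0.0265, 0.288]
tool_rot: [-2.301, 1.57, 1.79]
contact_force: [0.2, 0.7, 0.4]
opening: 0.0396
9.6167 tcp [ 0.5939 -0.0265  0.288 ] yaw jaw deg -35.64 op 0.03955819465087484 F [0.2 0.7 0.4]
brass 1928.5 [317. 241.] rect [597.1 -23. ] [36.1 44.3] 53.1 ell [596.6 -23.6] [36.5 47. ] circ [594.6 -26.7] 23.0
pos [ 0.5939 -0.0259  0.288 ]
ring near [548.8 -91.2] -> [ 518.9 -132.3   60. ] 47 rms 2.26
ring near [641.1  39.5] -> [640.6  38.3  28. ] 214 rms 0.21
ring near [548.8 -91.2] -> [ 536.8 -104.6   43.7] 57 rms 2.93
ring near [595.  -25.8] -> [592.7 -29.   23.8] 55 rms 0.75
ring near [595.  -25.8] -> [594.5 -27.1  30. ] 306 rms 1.68
ring near [641.1  39.5] -> [640.6  38.3  31. ] 236 rms 0.22
```

View pics/w5.png

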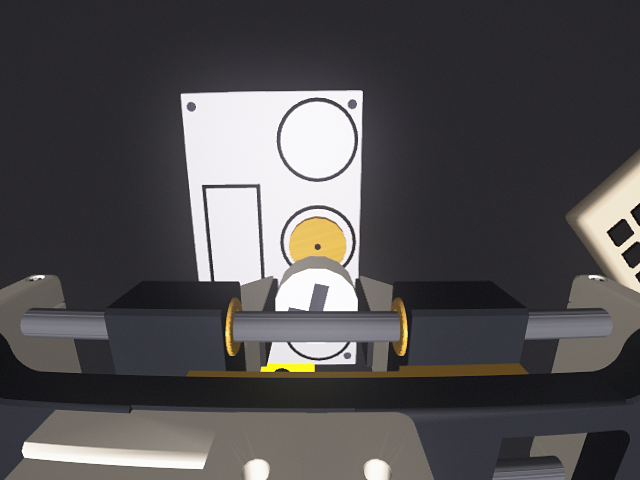

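White is held with its T face up. The spacer's hole is visible at (317,246), about 1 mm off the tool. Lowering in small steps.

```bash
python3 -m inch '0 -1 -25 0 0;0 0 -25 0 0;0 0 -18 0 0;0 0 -10 0 0;0 0 -4 0 0;0 0 0 0 0;0 0 0 0 0;0 0 0 0 0'; python3 -c "
from h import *
print(readout.observe()['tool_pos'].round(4))"
```

```text
time: 10.43
tool_pos: [0.5945, -0.0279, 0.2071]
tool_rot: [2.001, 1.568, -0.192]
contact_force: [-0.0, -0.9, -0.2]
opening: 0.0397
[ 0.5945 -0.0279  0.2071]
```

```bash
python3 -m inch '-0.5 0.5 -2 0 0;0 0 -2 0 0;0 0 -1 0 0;0 0 0 0 0;0 0 0 0 0;0 0 0 0 0'
```

```text
time: 10.93
tool_pos: [0.5935, -0.0275, 0.2009]
tool_rot: [1.738, 1.571, -0.454]
contact_force: [-0.8, 0.3, -1.3]
opening: 0.0393
```

```bash
python3 -m inch '0 0 -0.5 0 0;0 0 -0.5 0 0;0 0 0 0 0;0 0 0 0 0;0 0 0 0 0'
```

```text
time: 11.35
tool_pos: [0.5935, -0.0275, 0.2]
tool_rot: [1.752, 1.57, -0.441]
contact_force: [-0.7, 0.1, 1.6]
opening: 0.0395
```

```bash
python3 -m inch '0 0 -0.5 0 0;0 0 0 0 0;0 0 0 0 0'
```

```text
time: 11.6
tool_pos: [0.5935, -0.0275, 0.1999]
tool_rot: [1.794, 1.57, -0.399]
contact_force: [-2.7, 0.2, 5.6]
opening: 0.0393
```

Contact: 5.6 N, and z has stopped moving. Releasing, rising and looking.

```bash
python3 -m inch '0 0 0 0 0.46;0 0 0 0 0.5;0 0 0 0 0.6;0 0 0 0 0.65;0 0 10 0 0.65;0 0 25 0 0.65;0 0 30 0 0.65;0 0 25 0 0.65';python3 -m inch '-5 -5 0 0 0.8;-20 -28 0 0 0.8;-20 -27 0 0 0.8;0 0 0 0 0.8;0 0 0 0 0.8'; python3 look.py pics/w6.png brass 0.016 300;python3 - <<'E'
from h import *
c,s=grab('wrist');H=hsv(c)
g=H[...,2]; print(g[110:190:6,318])
print(proj(c,[[.5938,-.0273,.036],[.5938,-.0273,.016]],s))
E
```

```text
time: 12.27
tool_pos: [0.5935, -0.0275, 0.2913]
tool_rot: [1.956, 1.57, -0.237]
contact_force: [0.3, -0.1, -0.6]
opening: 0.0597
time: 12.68
tool_pos: [0.5476, -0.0888, 0.2896]
tool_rot: [-0.525, 1.571, -2.721]
contact_force: [0.6, 0.3, 0.5]
opening: 0.0734
12.6833 tcp [ 0.5476 -0.0888  0.2896] yaw jaw deg -35.79 op 0.07338993701250741 F [0.6 0.3 0.5]
[250 255 254 118 128 128 132 131 133 254 254 221 198 243]
[[318.6928866  144.86669032]
 [318.49791399 145.52053852]]
```

```bash
python3 -c "
import cv2;i=cv2.imread('pics/w6.png');cv2.imwrite('pics/w6c.png',cv2.resize(i[40:280,200:440],None,fx=2.5,fy=2.5,interpolation=cv2.INTER_CUBIC))"
```

```text
(no output)
```

View pics/w6c.png

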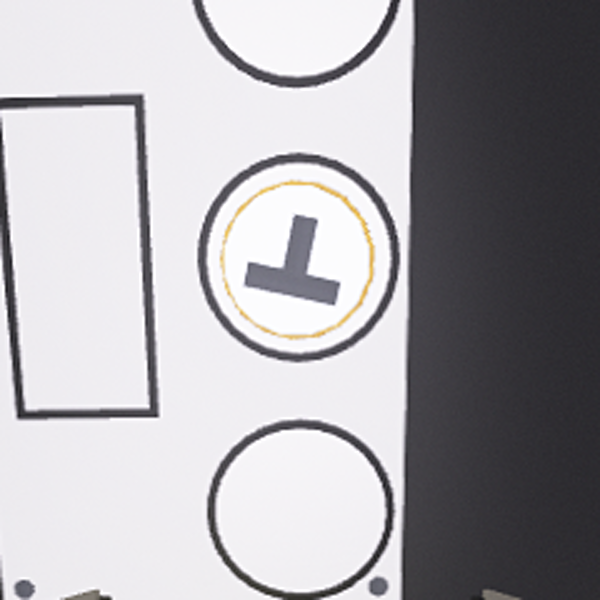

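The crop shows the white specimen concentric on the spacer, with an even brass rim. I'll check that numerically, then go to red.

```bash
python3 - <<'E'
from h import *
c,s=grab('wrist');H=hsv(c)
m=((H[...,0]>8)&(H[...,0]<30)&(H[...,1]>40)&(H[...,2]>90)).astype(np.uint8);m[250:]=0
m[:, :270]=0;m[:,370:]=0
y,x=np.nonzero(m);ctr=np.array([318.6,145])
a=np.arctan2(y-ctr[1],x-ctr[0]);r=np.hypot(x-ctr[0],y-ctr[1])
o=[];i=[]
for b in np.arange(-np.pi,np.pi,.1):
    k=(a>=b)&(a<b+.1)
    if k.any():
        j=np.where(k)[0];o.append((x[j[r[j].argmax()]],y[j[r[j].argmax()]]));i.append((x[j[r[j].argmin()]],y[j[r[j].argmin()]]))
for n,p,z in(('spacer',o,.016),('white',i,.036)):
    P=(cast(c,np.array(p),z,s)[:,:2]*1000).astype(np.float32);e=cv2.fitEllipse(P);print(n,len(p),np.round(e[0],1),np.round(e[1],1))
E
```

```text
spacer 63 [593.8 -27.3] [44.8 44.9]
white 63 [593.1 -27.6] [39.7 39.9]
```

```bash
python3 -m inch '-15 -17 0 0 0.8;-27 -30 0 0 0.8;-27 -30 0 0 0.8;-27 -30 0 0 0.8;-20 -22 0 0 0.8;-10 -12 0 0 0.8;0 0 0 0 0.8;0 0 0 0 0.8'; python3 -m inch '0 0 0 0 0.8'; python3 look.py pics/w7.png red 0.03 330
```

```text
time: 13.5
tool_pos: [0.4228, -0.2285, 0.2894]
tool_rot: [2.248, 1.57, 0.055]
contact_force: [0.5, 0.1, 0.5]
opening: 0.0733
time: 13.58
tool_pos: [0.4233, -0.2278, 0.2893]
tool_rot: [2.567, 1.57, 0.375]
contact_force: [-1.3, -0.2, 0.0]
opening: 0.0734
13.5833 tcp [ 0.4233 -0.2278  0.2893] yaw jaw deg -35.59 op 0.07342743765064327 F [-1.3 -0.2  0. ]
red 2354.5 [317. 253.] rect [ 422.  -230.4] [45.6 39.3] 55.7 ell [ 422.  -230.9] [39.1 45.6] circ [ 422.  -230.4] 23.0
```

View pics/w7.png

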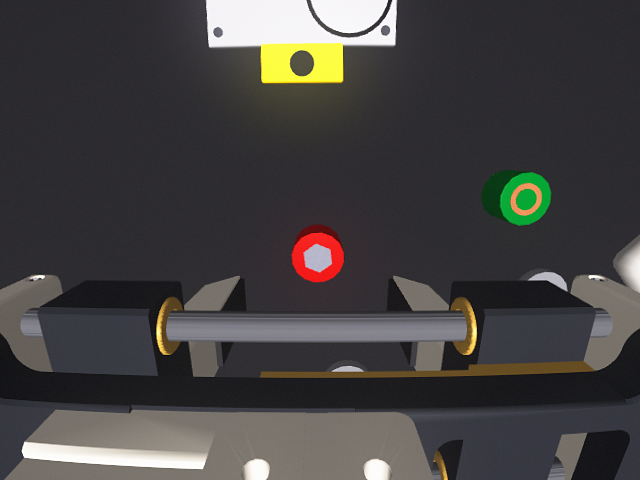

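Wrist view: red's face is centred at its hexagon, (318,258). The mask also took in the dark side. Using the bright face only.

```bash
cat > face.py <<'E'
import sys
from h import *
c,s=grab('wrist');H=hsv(c);h,S,V=H[...,0],H[...,1],H[...,2]
z=.03
m={'red':((h<8)|(h>172))&(S>120)&(V>180),'green':(h>45)&(h<80)&(S>100)&(V>120)}[sys.argv[1]]
m[320:]=0
k=max(blobs(m),key=cv2.contourArea)
P=(cast(c,k.reshape(-1,2),z,s)[:,:2]*1000).astype(np.float32);e=cv2.fitEllipse(P)
print('tcp',s['tool_pos'].round(4),'face',np.round(e[0],1),np.round(e[1],1))
E
python3 face.py red
```

```text
tcp [ 0.4234 -0.2276  0.2893] face [ 420.6 -233. ] [38.3 38.7]
```

```bash
python3 -m inch '-2 -3 -28 0 0.8;-1 -2.5 -30 0 0.8;0 0 -25 0 0.8;0 0 -12 0 0.8;0 0 -6 0 0.8;0 0 -2 0 0.8;0 0 0 0 0.8;0 0 0 0 0.8'
```

```text
time: 14.35
tool_pos: [0.4201, -0.2339, 0.1871]
tool_rot: [1.525, 1.569, -0.667]
contact_force: [0.4, -0.3, 0.3]
opening: 0.0732
```

```bash
python3 -m inch '0 0 0 0 0;0 0 0 0 0;0 0 0 0 0;0 0 0 0 0;0 0 0 0 0;0 0 0 0 0' 25
```

```text
time: 14.85
tool_pos: [0.4195, -0.2341, 0.1865]
tool_rot: [1.483, 1.57, -0.71]
contact_force: [-0.3, -0.4, 1.6]
opening: 0.0392
```

```bash
python3 -m inch '0 0 10 0 0;0 0 25 0 0;10 10 25 0 0;26 28 15 0 0;27 29 0 0 0;27 29 0 0 0;20 24 0 0 0;12 14 0 0 0'; python3 -m inch '5.5 6.5 0 0 0;0 0 0 0 0;0 0 0 0 0;0 0 0 0 0;0 0 0 0 0'; python3 look.py pics/w8.png red 0.03 330; python3 rings.py
```

```text
time: 15.52
tool_pos: [0.5431, -0.0973, 0.2623]
tool_rot: [2.254, 1.569, 0.063]
contact_force: [-0.4, -0.5, -0.9]
opening: 0.0396
time: 15.93
tool_pos: [0.5463, -0.0947, 0.2614]
tool_rot: [-0.758, 1.57, -2.952]
contact_force: [0.2, -1.0, -0.4]
opening: 0.0397
15.9333 tcp [ 0.5463 -0.0947  0.2614] yaw jaw deg -35.74 op 0.03965804257526912 F [ 0.2 -1.  -0.4]
red 3160.0 [317. 286.] rect [ 537.  -106.4] [43.2 60.8] 54.3 ell [ 535.  -109.9] [49.4 58.1] circ [ 531.3 -114.8] 31.9
pos [ 0.5464 -0.0946  0.2614]
ring near [548.8 -91.2] -> [548.3 -92.5  27.8] 156 rms 0.82
ring near [595.  -25.8] -> [594.4 -27.2  28. ] 240 rms 0.19
ring near [641.1  39.5] -> [640.4  38.1  27.6] 151 rms 0.82
ring near [548.8 -91.2] -> [548.2 -92.6  31.1] 168 rms 0.22
ring near [641.1  39.5] -> [640.6  38.4  31.1] 156 rms 0.27
ring near [595.  -25.8] -> [594.4 -27.1  31. ] 263 rms 0.21
```

View pics/w8.png

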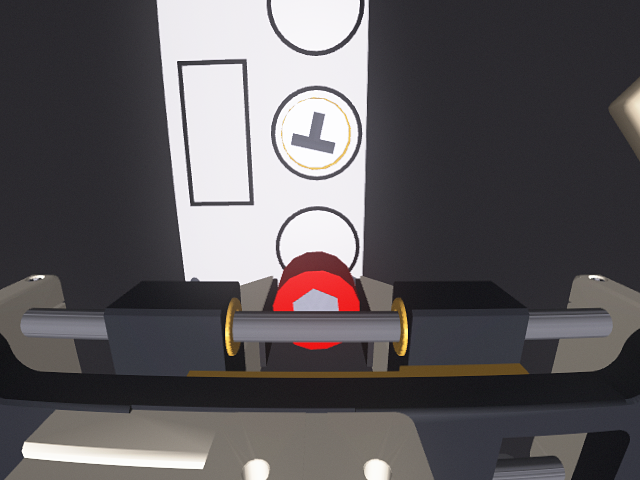

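Red is held over the tab-end ring. Shifting about 1 mm and lowering.

```bash
python3 -m inch '1 1 -20 0 0;0 0 -22 0 0;0 0 -14 0 0;0 0 -6 0 0;0 0 -2 0 0;0 0 0 0 0;0 0 0 0 0;0 0 0 0 0'
```

```text
time: 16.75
tool_pos: [0.5483, -0.0927, 0.1983]
tool_rot: [1.869, 1.569, -0.323]
contact_force: [-0.0, 0.4, -0.0]
opening: 0.0393
```

```bash
python3 -m inch '-0.5 -0.5 -2 0 0;0 0 -2 0 0;0 0 -1 0 0;0 0 -0.5 0 0;0 0 0 0 0;0 0 0 0 0;0 0 0 0 0'
```

```text
time: 17.33
tool_pos: [0.5475, -0.093, 0.1925]
tool_rot: [1.61, 1.57, -0.583]
contact_force: [-1.7, -0.9, 4.9]
opening: 0.0399
```

Contact at 4.9 N. Releasing.

```bash
python3 -m inch '0 0 0 0 0.46;0 0 0 0 0.5;0 0 0 0 0.6;0 0 0 0 0.65;0 0 10 0 0.65;0 0 25 0 0.65;0 0 30 0 0.65;0 0 30 0 0.65';python3 -m inch '-5 -10 2 0 0.8;-10 -22 0 0 0.8;-10 -26 0 0 0.8;0 0 0 0 0.8;0 0 0 0 0.8';python3 face.py red; python3 rings.py;  python3 look.py pics/w9.png red 0.036
```

```text
time: 18.0
tool_pos: [0.5472, -0.0929, 0.2881]
tool_rot: [-1.183, 1.57, 2.907]
contact_force: [1.1, -0.4, -0.9]
opening: 0.0597
time: 18.42
tool_pos: [0.522, -0.1521, 0.2892]
tool_rot: [1.822, 1.57, -0.373]
contact_force: [-0.0, 0.6, 0.1]
opening: 0.0732
tcp [ 0.522  -0.1521  0.2892] face [547.6 -91.6] [39.1 39.3]
pos [ 0.5223 -0.1513  0.289 ]
ring near [548.8 -91.2] -> [548.2 -92.5  28. ] 209 rms 0.24
ring near [548.8 -91.2] -> [546.1 -91.5  22.5] 75 rms 0.22
ring near [548.8 -91.2] -> [548.2 -92.4  31. ] 230 rms 0.23
ring near [595.  -25.8] -> [594.4 -26.   23.7] 117 rms 0.31
ring near [595.  -25.8] -> [594.5 -27.   30.1] 432 rms 1.61
18.5667 tcp [ 0.5226 -0.1505  0.2889] yaw jaw deg -35.62 op 0.07343804014257578 F [-0.   0.9 -0.5]
red 2494.5 [297. 164.] rect [548.1 -91.7] [38.2 38.2] 9.2 ell [548.  -91.7] [38.1 38.3] circ [548.  -91.8] 19.5
```

View pics/w9.png

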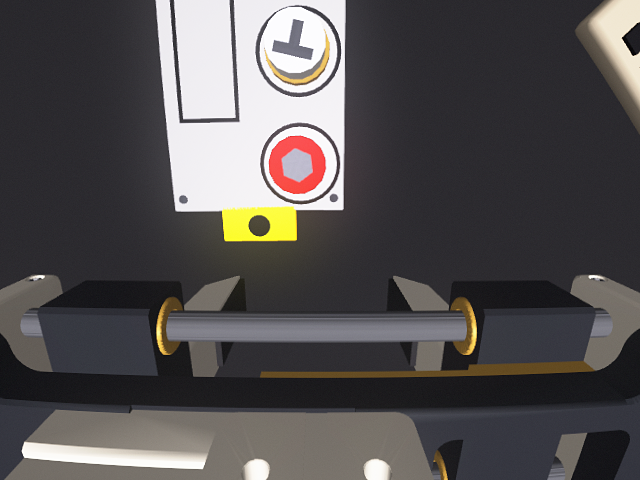

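Red stands in the tab-end ring at (297,164), about 0.8 mm off centre. Now green.

```bash
python3 -m inch '6 -16 0 0 0.8;12 -34 0 0 0.8;12 -34 0 0 0.8;12 -32 0 0 0.8;6 -18 0 0 0.8;0 0 0 0 0.8;0 0 0 0 0.8;0 0 0 0 0.8'; python3 look.py pics/w10.png green 0.03 330;python3 face.py green
```

```text
time: 19.28
tool_pos: [0.5705, -0.2837, 0.2883]
tool_rot: [-1.743, 1.569, 2.348]
contact_force: [0.3, 0.4, -0.3]
opening: 0.0734
19.2833 tcp [ 0.5705 -0.2837  0.2883] yaw jaw deg -35.58 op 0.07340381928245629 F [ 0.3  0.4 -0.3]
green 2349.0 [320. 248.] rect [ 573.3 -283.7] [44.2 39.1] 54.5 ell [ 573.  -283.8] [38.9 44.7] circ [ 573.1 -283.3] 22.5
tcp [ 0.5705 -0.2835  0.2886] face [ 571.9 -285.7] [38.2 38.5]
```

View pics/w10.png

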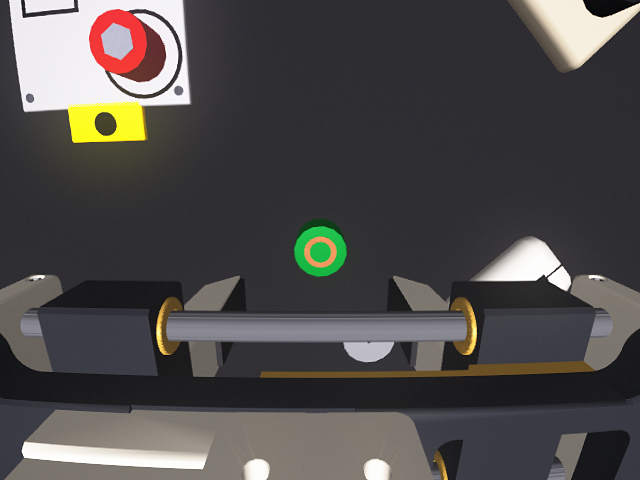

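Green is at (320,251), with its copper ring up. Descending.

```bash
python3 -m inch '0.5 -1 -28 0 0.8;0.5 -1 -30 0 0.8;0 0 -25 0 0.8;0 0 -12 0 0.8;0 0 -5 0 0.8;0 0 -1 0 0.8;0 0 0 0 0.8;0 0 0 0 0.8'
```

```text
time: 20.05
tool_pos: [0.572, -0.2872, 0.1896]
tool_rot: [1.6, 1.568, -0.592]
contact_force: [-0.7, -0.2, 0.2]
opening: 0.0737
```

```bash
python3 -m inch '0 0 -0.5 0 0;0 0 0 0 0;0 0 0 0 0;0 0 0 0 0;0 0 0 0 0;0 0 0 0 0' 25
```

```text
time: 20.55
tool_pos: [0.5715, -0.287, 0.1874]
tool_rot: [1.497, 1.571, -0.696]
contact_force: [-0.4, -0.3, 1.2]
opening: 0.0394
```

```bash
python3 -m inch '0 0 10 0 0;0 0 25 0 0;0 5 25 0 0;5 20 25 0 0;8 38 10 0 0;8 38 0 0 0;8 38 0 0 0;8 38 0 0 0'; python3 -m inch '8 38 0 0 0;8 38 0 0 0;8 36 0 0 0;6 25 0 0 0;1 10 0 0 0;0 0 0 0 0;0 0 0 0 0;0 0 0 0 0'; python3 look.py pics/w11.png green 0.03 330; python3 rings.py
```

```text
time: 21.22
tool_pos: [0.6085, -0.1085, 0.2835]
tool_rot: [1.917, 1.57, -0.277]
contact_force: [0.2, 0.0, -0.6]
opening: 0.0393
time: 21.88
tool_pos: [0.6393, 0.0355, 0.2825]
tool_rot: [0.464, 1.57, -1.73]
contact_force: [0.4, -1.0, -1.3]
opening: 0.0398
21.8833 tcp [0.6393 0.0355 0.2825] yaw jaw deg -35.71 op 0.03981663891303243 F [ 0.4 -1.  -1.3]
green 373.0 [316. 305.] rect [615.5   2.8] [11.7 26.1] 54.4 ell [615.1   2.1] [12.6 27.9] circ [612.2  -1.8] 13.1
green 1836.0 [319. 287.] rect [623.4  13.8] [38.9 66.2] 54.4 ell [620.8   7.7] [42.6 64.3] circ [617.8   5.9] 34.5
pos [0.6393 0.0352 0.2825]
ring near [595.  -25.8] -> [562.5 -71.   63.4] 48 rms 2.27
ring near [641.1  39.5] -> [640.5  38.3  27.8] 152 rms 0.87
ring near [641.1  39.5] -> [640.5  38.2  31. ] 161 rms 0.23
ring near [641.1  39.5] -> [642.2  39.5  27.1] 48 rms 2.86
```

View pics/w11.png

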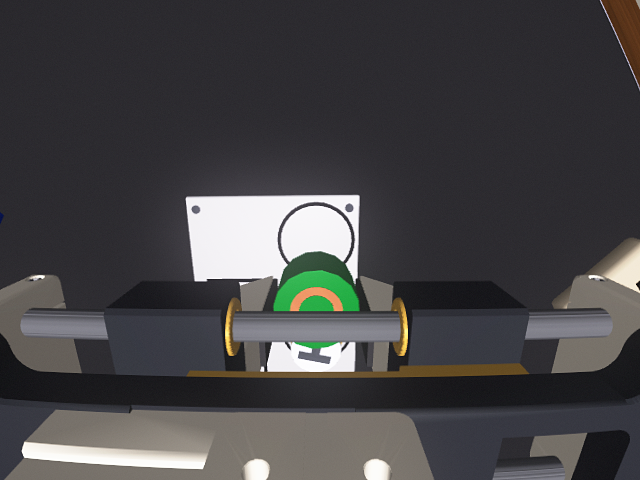

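Green is held over the far ring (316,240). Shifting by (+0.5,+2) and lowering.

```bash
python3 -m inch '0.5 2 -25 0 0;0 0 -28 0 0;0 0 -18 0 0;0 0 -8 0 0;0 0 -4 0 0;0 0 0 0 0;0 0 0 0 0;0 0 0 0 0'
```

```text
time: 22.7
tool_pos: [0.6405, 0.0388, 0.2008]
tool_rot: [2.109, 1.568, -0.084]
contact_force: [-0.2, 0.8, -0.5]
opening: 0.0393
```

```bash
python3 -m inch '0 -1 -2 0 0;0 0 -2 0 0;0 0 -1 0 0;0 0 -1 0 0;0 0 0 0 0;0 0 0 0 0;0 0 0 0 0'
```

```text
time: 23.28
tool_pos: [0.64, 0.038, 0.1934]
tool_rot: [1.742, 1.571, -0.451]
contact_force: [-1.2, -0.6, 1.6]
opening: 0.0393
```

```bash
python3 -m inch '0 0 -0.5 0 0;0 0 0 0 0;0 0 0 0 0'
```

```text
time: 23.53
tool_pos: [0.64, 0.038, 0.1934]
tool_rot: [1.94, 1.57, -0.253]
contact_force: [-1.8, 0.5, 5.2]
opening: 0.0392
```

```bash
python3 -m inch '0 0 0 0 0.46;0 0 0 0 0.5;0 0 0 0 0.6;0 0 0 0 0.65;0 0 10 0 0.65;0 0 25 0 0.65;0 0 30 0 0.65;0 0 30 0 0.65';python3 -m inch '-10 -14 2 0 0.65;-18 -25 0 0 0.65;-14 -21 0 0 0.65;0 0 0 0 0.65;0 0 0 0 0.65';python3 - <<'E'
from h import *
c,s=grab('wrist');cv2.imwrite('pics/w12.png',c['color'][:,:,::-1]);H=hsv(c);h,S,V=H[...,0],H[...,1],H[...,2]
m=(h>45)&(h<80)&(S>100)&(V>120);m[300:]=0
k=max(blobs(m),key=cv2.contourArea);P=(cast(c,k.reshape(-1,2),.036,s)[:,:2]*1000).astype(np.float32);e=cv2.fitEllipse(P);print(np.round(e[0],1),np.round(e[1],1))
E
python3 rings.py
```

```text
time: 24.2
tool_pos: [0.6398, 0.038, 0.289]
tool_rot: [-0.976, 1.57, 3.114]
contact_force: [0.4, -0.5, 0.8]
opening: 0.0595
time: 24.62
tool_pos: [0.5977, -0.0229, 0.2908]
tool_rot: [2.152, 1.57, -0.043]
contact_force: [-0.1, 0.3, -0.3]
opening: 0.0591
[640.4  39.1] [38.2 38.3]
pos [ 0.5982 -0.0222  0.2906]
ring near [548.8 -91.2] -> [ 520.4 -130.5   61.3] 46 rms 2.13
ring near [641.1  39.5] -> [640.5  38.2  28. ] 208 rms 0.21
ring near [548.8 -91.2] -> [545.6 -96.2  35.5] 55 rms 0.55
ring near [595.  -25.8] -> [607.7 -16.   39.7] 42 rms 1.26
ring near [595.  -25.8] -> [594.4 -27.3  30. ] 314 rms 1.63
ring near [641.1  39.5] -> [640.5  38.3  31. ] 232 rms 0.22
```

View pics/w12.png

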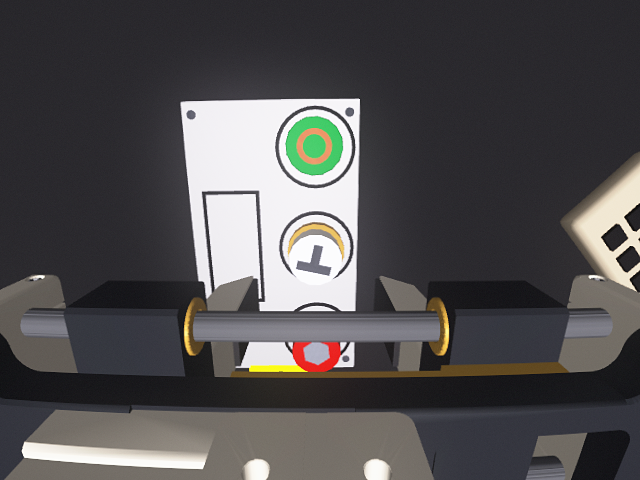

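Green is in the far ring at (315,146), 0.8 mm off centre. Now the micrometer.

```bash
python3 -m inch '-12 18 0 0.08 0.6;-23 34 0 0.115 0.6;-23 34 0 0.115 0.6;-23 34 0 0.115 0.6;-23 34 0 0.115 0.6;-23 34 0 0.115 0.6;-23 34 0 0.115 0.6;-20 28 0 0.11 0.6'; python3 -m inch '-12 17 0 0.04 0.6;0 0 0 0 0.6;0 0 0 0 0.6;0 0 0 0 0.6;0 0 0 0 0.6'; python3 look.py pics/w13.png blue 0.006 330
```

```text
time: 25.43
tool_pos: [0.4263, 0.2308, 0.2899]
tool_rot: [2.491, 1.57, 1.186]
contact_force: [-0.2, 0.5, 0.8]
opening: 0.055
time: 25.85
tool_pos: [0.4167, 0.2446, 0.2898]
tool_rot: [1.2, 1.57, -0.074]
contact_force: [-0.0, -0.5, -0.6]
opening: 0.055
25.85 tcp [0.4167 0.2446 0.2898] yaw jaw deg 17.0 op 0.05496931834487523 F [-0.  -0.5 -0.6]
blue 2775.5 [313. 241.] rect [414.3 242.8] [26.4 75.9] 17.3 ell [414.3 242.8] [28.9 96.9] circ [414.5 242.8] 39.8
```

View pics/w13.png

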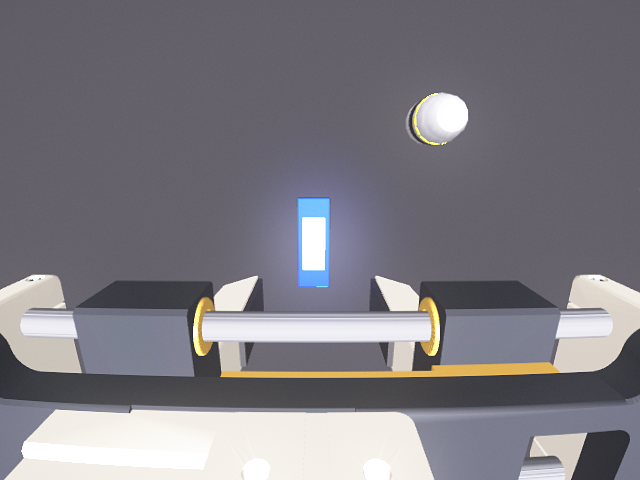

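Micrometer at (313,241), 76 x 26 mm, and aligned with the jaws to 0.3°. Descending.

```bash
python3 -m inch '-1 -1 -30 0.005 0.6;-1 -1 -30 0 0.6;0 0 -25 0 0.6;0 0 -13 0 0.6;0 0 -6 0 0.6;0 0 -2 0 0.6;0 0 0 0 0.6;0 0 0 0 0.6'
```

```text
time: 26.57
tool_pos: [0.4146, 0.2429, 0.1846]
tool_rot: [1.622, 1.569, 0.354]
contact_force: [-0.5, 0.1, 0.6]
opening: 0.0546
```

```bash
python3 -m inch '0 0 -2 0 0.6;0 0 -2 0 0.6;0 0 0 0 0.6;0 0 0 0 0.6;0 0 0 0 0.6'
```

```text
time: 26.98
tool_pos: [0.414, 0.243, 0.18]
tool_rot: [1.593, 1.57, 0.326]
contact_force: [0.2, 0.5, 0.1]
opening: 0.0548
```

```bash
python3 -m inch '0 0 0 0 0;0 0 0 0 0;0 0 0 0 0;0 0 0 0 0;0 0 0 0 0;0 0 0 0 0' 20; python3 -m inch '0 0 0 0 0;0 0 5 0 0;0 0 10 0 0;0 0 25 0 0;0 0 30 0 0;0 0 30 0 0;0 0 0 0 0'; python3 look.py pics/w14.png blue 0.1 330
```

```text
time: 27.48
tool_pos: [0.414, 0.243, 0.1798]
tool_rot: [1.49, 1.571, 0.223]
contact_force: [-0.4, 0.3, -0.0]
opening: 0.0256
time: 28.07
tool_pos: [0.4153, 0.2436, 0.2857]
tool_rot: [1.642, 1.56, 0.375]
contact_force: [0.9, 0.1, -0.3]
opening: 0.0254
28.0667 tcp [0.4153 0.2436 0.2857] yaw jaw deg 17.37 op 0.025446345836981358 F [ 0.9  0.1 -0.3]
blue 758.0 [315. 260.] rect [413.  255.1] [28.2 47.6] 17.1 ell [413.3 254.7] [28.9 62.7] circ [413.2 255.1] 27.4
```

View pics/w14.png

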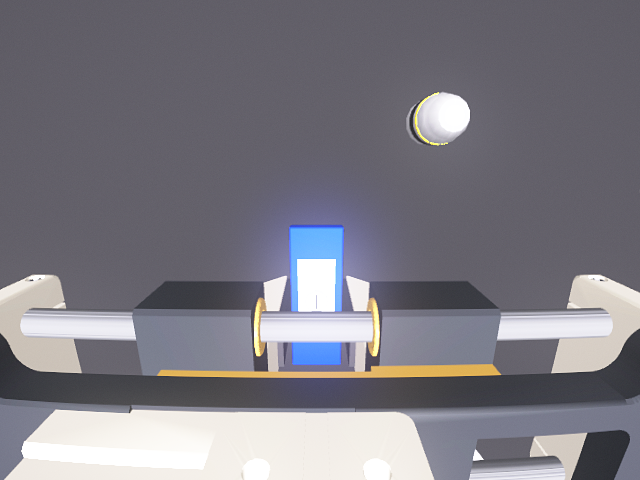

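```bash
python3 -m inch '8 -14 0 -0.08 0;17 -32 0 -0.115 0;17 -32 0 -0.115 0;17 -32 0 -0.115 0;17 -32 0 -0.115 0;17 -32 0 -0.115 0;16 -30 0 -0.11 0;10 -18 0 -0.1 0'; python3 -m inch '5 -9 0 -0.053 0;0 0 0 0 0;0 0 0 0 0;0 0 0 0 0;0 0 0 0 0'; python3 look.py pics/w15.png blue 0.1 330; python3 rings.py
```

```text
time: 28.78
tool_pos: [0.5339, 0.018, 0.2792]
tool_rot: [-0.038, 1.57, -2.178]
contact_force: [0.5, -0.4, -0.1]
opening: 0.0256
time: 29.2
tool_pos: [0.5374, 0.013, 0.2796]
tool_rot: [-1.181, 1.57, 2.919]
contact_force: [0.6, -0.2, -0.1]
opening: 0.0253
29.2 tcp [0.5374 0.013  0.2796] yaw jaw deg -35.1 op 0.025260449442948182 F [ 0.6 -0.2 -0.1]
blue 2290.0 [316. 267.] rect [544.6  24. ] [45.8 26.8] 55.0 ell [543.   21.8] [26.4 66.4] circ [544.4  23.8] 26.2
pos [0.5375 0.013  0.2797]
ring near [641.1  39.5] -> [640.4  38.4  27.6] 202 rms 1.31
ring near [595.  -25.8] -> [594.5 -27.5  30.2] 322 rms 1.67
ring near [595.  -25.8] -> [594.5 -28.4  23.9] 41 rms 0.56
ring near [641.1  39.5] -> [640.7  38.3  31. ] 242 rms 0.23
```

View pics/w15.png

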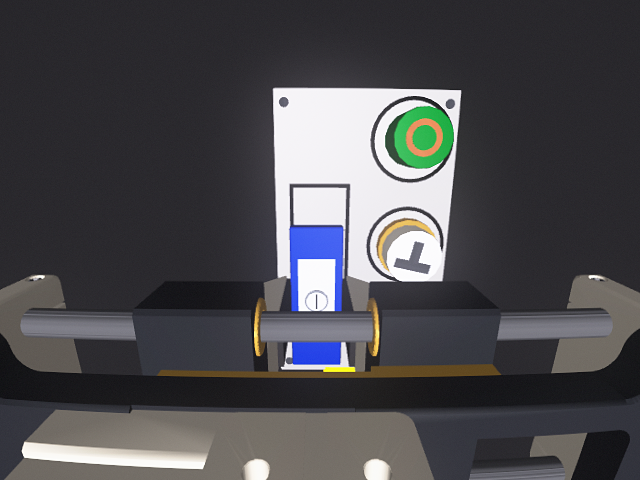

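The held bar lines up with the rectangle, whose top edge is at (320,186). Lowering.

```bash
python3 -m inch '1 0 -25 0 0;0 0 -28 0 0;0 0 -18 0 0;0 0 -10 0 0;0 0 -4 0 0;0 0 0 0 0;0 0 0 0 0;0 0 0 0 0'
```

```text
time: 30.02
tool_pos: [0.5395, 0.012, 0.196]
tool_rot: [2.049, 1.568, -0.136]
contact_force: [-0.3, -1.0, -0.3]
opening: 0.0249
```

```bash
python3 -m inch '-0.5 0.5 -3 0 0;0 0 -3 0 0;0 0 -1.5 0 0;0 0 -0.5 0 0;0 0 0 0 0;0 0 0 0 0;0 0 0 0 0'
```

```text
time: 30.6
tool_pos: [0.5385, 0.0125, 0.1868]
tool_rot: [1.664, 1.571, -0.522]
contact_force: [0.0, 1.1, -0.3]
opening: 0.0254
```

```bash
python3 -m inch '0 0 -0.5 0 0;0 0 -0.5 0 0;0 0 0 0 0;0 0 0 0 0;0 0 0 0 0'
```

```text
time: 31.02
tool_pos: [0.5385, 0.0125, 0.1858]
tool_rot: [1.73, 1.571, -0.456]
contact_force: [0.2, 0.4, 0.0]
opening: 0.0254
```

```bash
python3 -m inch '0 0 -0.5 0 0;0 0 0 0 0;0 0 0 0 0'
```

```text
time: 31.27
tool_pos: [0.5385, 0.0125, 0.1858]
tool_rot: [1.82, 1.57, -0.366]
contact_force: [-1.9, -0.4, 6.0]
opening: 0.0255
```

Contact at 6 N. Releasing gently, rising and backing off to look.

```bash
python3 -m inch '0 0 0 0 0.3;0 0 0 0 0.34;0 0 0 0 0.36;0 0 0 0 0.36;0 0 8 0 0.36;0 0 22 0 0.36;0 0 30 0 0.4;0 0 30 0 0.5';python3 -m inch '-8 -14 10 0 0.8;-20 -28 10 0 0.8;-20 -28 0 0 0.8;0 -10 0 0 0.8;0 0 0 0 0.8;0 0 0 0 0.8';python3 look.py pics/w16.png blue 0.012 330; python3 face.py red; python3 rings.py; python3 - <<'E'
from h import *
for n in('top','side'):
    c,_=grab(n);cv2.imwrite(f'pics/{n}1.png',c['color'][:,:,::-1])
E
```

```text
time: 31.93
tool_pos: [0.5382, 0.0125, 0.2762]
tool_rot: [-1.061, 1.569, 3.036]
contact_force: [1.1, 0.2, 0.5]
opening: 0.0396
time: 32.43
tool_pos: [0.4908, -0.0677, 0.2957]
tool_rot: [2.278, 1.57, 0.09]
contact_force: [-0.1, 0.2, -0.3]
opening: 0.0727
32.4333 tcp [ 0.4908 -0.0677  0.2957] yaw jaw deg -35.34 op 0.07273004402141442 F [-0.1  0.2 -0.3]
blue 3342.5 [306. 122.] rect [537.3  12. ] [74.7 25. ] 54.9 ell [537.6  11.9] [27.4 97.6] circ [537.8  11.6] 39.1
tcp [ 0.491  -0.0671  0.2954] face [548.5 -93.5] [39.2 39.6]
pos [ 0.491  -0.0668  0.2953]
ring near [548.8 -91.2] -> [548.3 -92.2  27.7] 167 rms 1.02
ring near [595.  -25.8] -> [594.6 -27.2  28. ] 209 rms 0.32
ring near [595.  -25.8] -> [595.4 -27.1  24.2] 57 rms 0.55
ring near [641.1  39.5] -> [640.6  38.2  27.6] 147 rms 0.94
ring near [641.1  39.5] -> [640.7  38.5  31.2] 152 rms 0.33
ring near [548.8 -91.2] -> [548.4 -92.7  31.1] 193 rms 0.25
ring near [595.  -25.8] -> [594.6 -27.1  31. ] 231 rms 0.23
```

View pics/w16.png

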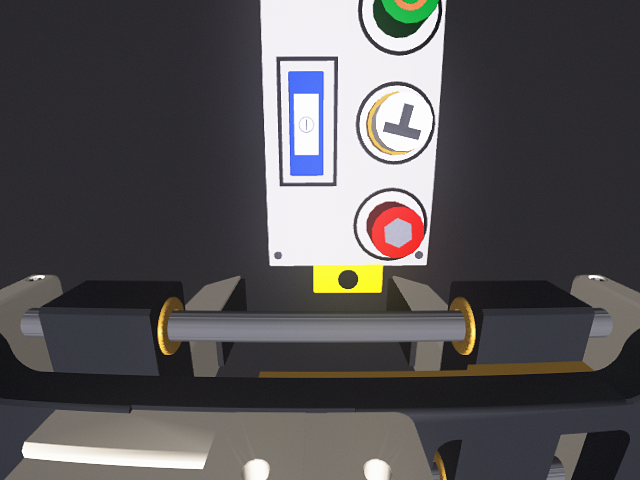

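View pics/side1.png

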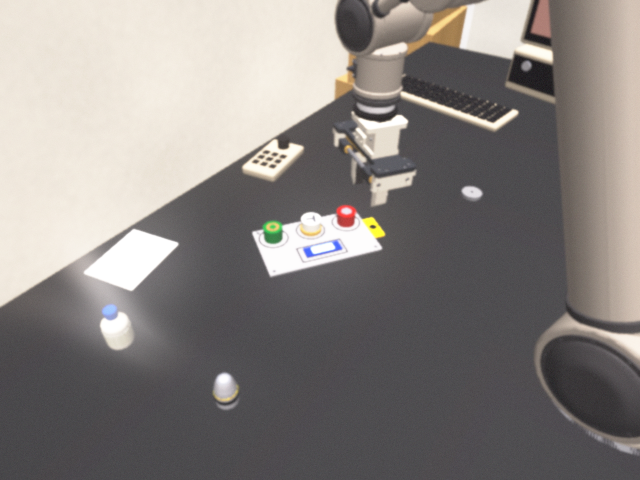

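Wrist view: the micrometer is inside the rectangle at (306,122), parallel to the row. White is on brass at (397,122) and red at (397,230). The side view shows all three specimens upright. The objective (226,390) and bottle (117,328) are unmoved and the gripper is clear. Handing in.

```bash
python3 - <<'E'
from cell import workorder,readout
s=readout.observe();print(s['time'],abs(s['qvel']).max())
print(workorder.hand_in())
E
```

```text
32.7333 0.006332708963018576
the job is handed in; nothing more can be done
None
```

The carrier plate is loaded as asked, and I handed the job in at 32.7 s with the gripper open and clear. I placed the parts in the order given: brass spacer, white specimen, red, green, micrometer. Each was lowered in small steps to contact before I let go; the peak readings were about 5–6 N, and the spacer's was only about 1 N.

Last wrist-camera measurements:

| Part | Where it is | Offset |
|---|---|---|
| Brass spacer | middle ring | about 0.6 mm from ring centre |
| White specimen, T face up | on the spacer | about 0.8 mm from spacer centre |
| Red specimen, face up | ring by the yellow tab | 0.8–1 mm from ring centre |
| Green specimen, face up | ring at the other end | about 0.8 mm from ring centre |
| Blue micrometer, scale up | printed rectangle | about 1.5 mm from rectangle centre, parallel within about 0.2° |

- **Camera agreement:** the top and wrist cameras differed by about 1.4 mm, which is within the stated calibration. I used the wrist camera for placing.
- **Bystanders:** the final side view shows the objective and bottle where they were. The mouse was hidden behind the arm in that view and I didn't view the final top picture, so I have no final check on it. The arm only came near it while picking up green, and the wrist view just before that showed it clear of the gripper.
- **Levelness:** I didn't measure whether the white face is level with the tall ones. It follows from the given heights, 10 + 20 mm against 30 mm.

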